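# Centre the electrochemical cell on its stirrer and start stirring

## Robot

A 6-joint arm with a two-finger parallel gripper is mounted at the origin on the work surface. World frame = base frame: x ahead of the robot, y to its left, z up, the work surface at z = 0. Lengths are in m, angles in rad, forces in N, time in s.
With the tool pointing down it reaches from about 0.375 to 0.75 m from the base axis. Payload 9 kg.
Tool frame: the origin (TCP) lies midway between the tips of the shut fingers; the grasp point (between the pads) lies 19 mm behind it; z points along the fingers, x is the direction in which the jaws open and shut, and the axes are right-handed (so a half turn about z gives the same grasp; the last joint's range is limited). The gripper opens to 85 mm and grips with 20 to 120 N. Pads are 22 mm wide; open, the fingers measure 114 mm over their backs; the gripper's body (76 mm by 85 mm) begins 54 mm behind the grasp point. The pads swing forward as they close: fully open they stand 13 mm farther back than shut.
Start: joints at [-1.403, 0.104, 0.097, 1.564, 0, 1.353], TCP at [0.226, -0.556, 0.202] pointing down, gripper open.
Joint ranges: [-2.99, 2.99], [-0.84, 1.86], [-1.1, 1.16], [-1.84, 2.11], [-1.51, 1.56], [-3.14, 3.14]. Speed limits (rad/s): [2.22, 2.22, 2.57, 3.14, 3.14, 3.14].

## Interface

Orientations are given as a rotation vector (axis times angle).
In Python, from workcell import arm gives the robot as it stands.
- The arm moves only by the shell command python3 -m pendant 'ROWS' [OPENING] [FORCE]. ROWS is JSON, a list of rows, each an object with "dp": the shift along the world's x, y, z in cm, a list of three; "twist": the turn, a rotation vector about the world's x, y, z in rad, a list of three. In form: [{"dp": [dx, dy, dz], "twist": [rx, ry, rz]}, ...]. A call has 1 to 8 rows; each row shifts and turns the commanded pose from where the row before left it; what a row does not reach is not made up. A row lasts 1/8 s, in which the tool goes at most 62.5 mm and 10.7 degrees, less where a joint would pass 70% of its speed; a pose out of reach is approached as far as the arm can. A call with a gripper value outside its range is refused whole. OPENING is the closure, from -1 (fully open) to 1 (shut), set as the call begins (- or left out, the last holds). The fingers move at their own pace and stop on an object; FORCE is the grip in N (left out, the last holds). Time passes only in rows, so rows that do not move let the fingers close. It gives the time, the measured TCP pose, the force and the opening at its end, in the units of the state.
- arm.get_obs(): the state, without advancing time (a new reading comes with each control period).
- arm.grab_frame(name): name is "scene" or "top"; returns a dict with "pixels" (420x560x3 uint8, blue, green, red), "range_z" (420x560 float32, m along the optical axis (not along the pixel's ray), 0 where there is no reading), "K" (3x3 intrinsics, pixels), "dist" ([k1, k2, p1, p2, k3] as OpenCV has them; the pictures are not rectified), "rvec" (rotation vector, rad) and "tvec" (3), from world to camera coordinates, as OpenCV has them. Camera axes: x right, y down, z forward; pixel columns grow to the right and rows downward; lengths in m; the calibration is good to about 2 mm. A picture is of the moment at which its call begins.
- arm.finish_job(): hands the job in, once; it reports no verdict.
The state is a dict: "t": time; "q": joint angles; "joint_vel": joint speeds; "effort": joint torques, N m; "eef_pos": TCP position; "ee_rot": TCP orientation; "ft_force": force on the tool from outside, world axes, zero at the start; "wrist_torque": the same for the moment, N m; "opening": finger opening in m.
Only numpy, scipy, OpenCV 4.12 (cv2) and the standard library are available. Lean on these libraries where they do the work, as an engineer would, in place of code of your own. Each camera call takes 0.05 s, during which the arm holds its last target.

## Task

The glass cell with the white cap stands off-centre on its magnetic stirrer. With the fingertips, gently push it across the plate, without gripping, lifting or tipping it, until it stands inside the blue dashed ring; then press the green start key of that same stirrer all the way down and let go. Press no other key, do not start the stirrer before the cell is in the ring, and leave everything else where it is.

Things in the scene. Friction and masses are not known exactly. Their poses are not given: they have to be found in the camera images.
- cell_mid (a point): The electrochemical cell: a clear glass jar 66 mm across and 50 mm tall, then a teal seal ring (72 mm across) at 50 to 53 mm and a white ribbed cap (69 mm) up to 68 mm; low ports on the cap end at 79 mm. About 0.3 kg, loose. This point is on its axis, 34 mm above its underside; z is up along the axis. It stands on the deck of stirrer A.
- stirrer_a: Stirrer A, the one that carries the cell: a fixed dark grey flat box 230 mm deep (x), 150 mm wide (y), its flat, lipless deck 32 mm above the table. Keys in a row at the front, a white round plate with a ring behind them. Origin at the centre of its underside; x from the keys to the ring, y to the left, z up.
- stirrer_a_mark (a point): Centre of the blue dashed ring (inner diameter 80 mm, outer 85 mm) printed on the white plate of stirrer A; the point lies on the deck surface, 30 mm ahead (x) of stirrer A's middle, so 85 mm from its rear edge and midway between its sides. Axes as stirrer A's.
- stirrer_a_start_top (a point): Centre of the top face of stirrer A's green round start key (20 mm across, white triangle), which stands 5 mm above the deck; it is the leftmost key in the row at the front, 110 mm in front of the ring centre and 42 mm to its left. It moves with the key.
- stirrer_a_start (a joint): Travel of stirrer A's green start key: 0 up, 0.004 m fully down. Sprung: about 1 N to begin, 5 N at the bottom; it comes back up when let go.
- stirrer_a_slower (a joint): Travel of stirrer A's blue minus key (14 mm across, 54 mm to the right of the green key): 0 up, 0.004 m down. Not to be pressed.
- stirrer_a_faster (a joint): Travel of stirrer A's blue plus key (14 mm across, 90 mm to the right of the green key): 0 up, 0.004 m down. Not to be pressed.
- stirrer_b: The second, identical stirrer with a glass dish on it, beside stirrer A (to its left or right); fixed, not to be operated. Origin at the centre of its underside, 32 mm below its deck, axes as stirrer A's (the ring centre is 30 mm ahead of the origin in x).
- stirrer_b_start (a joint): Travel of stirrer B's green key: 0 up, 0.004 m down. Not to be pressed.
- stirrer_b_slower (a joint): Travel of stirrer B's blue minus key. Not to be pressed.
- stirrer_b_faster (a joint): Travel of stirrer B's blue plus key. Not to be pressed.
- vial_mid (a point): Amber glass vial with black cap, 22 mm across and 47 mm tall, standing on stirrer A's deck at its rear right corner; point half-way up. Leave it alone.
- dish: Clear covered dish 65 mm across, 13 mm tall, on stirrer B's plate; origin at the centre of its underside. Leave it alone.
- stirbar: White stir bar, 33 mm long (its y), 8 mm thick, lying on stirrer B's deck just behind its keys; origin under its centre. Leave it alone.
- tweezers: Steel tweezers, about 175 mm long (their x), 6 mm thick, lying on the table to the right of the stirrers; origin on the table near their middle. Leave them alone.
- bottle: Amber bottle with blue cap, 62 mm across, 115 mm tall, on the table at the left; origin under its centre. Leave it alone.
- washbottle: White wash bottle with red spout, 72 mm across, 175 mm tall, on the table at the right; origin under its centre. Leave it alone.
Things that resemble listed ones, but are neither listed nor needed, are in the scene too. Leave any purple or yellow look-alike of the part that bears cell_mid alone.

How it is judged:
On the way, in this order (a step that is already met when the one before it is completed fails the run):
1. the cell stands at rest inside the ring of its stirrer (horizontal distance between cell_mid and stirrer_a_mark below 0.008 m and linear speed of cell below 0.01 m/s and angle between cell_mid's own z axis and vertical below 0.05 rad), for 0.3 s.
2. the green start key of that stirrer is pressed down (value of joint stirrer_a_start above 0.003 m), for 0.05 s.
At the end, for the whole second after the job is handed in: The cell stands upright and at rest on stirrer A's deck, its axis within 8 mm of the ring's centre; the green key, once pressed to at least 3 of its 4 mm, is up again; every other loose thing is within 20 mm of where it was (all of step 1 and z of cell_mid in the frame of stirrer_a_mark between 0.03 and 0.038 m and value of joint stirrer_a_start below 0.001 m and distance of each of vial_mid, dish, stirbar, tweezers, bottle, washbottle from where it was at the start of the episode below 0.02 m); the robot touches nothing.
It fails at once if the cell is lifted off the deck (more than 8 mm), tipped (more than 0.2 rad) or falls (z of cell_mid in the frame of stirrer_a_mark above 0.042 m or angle between cell_mid's own z axis and vertical above 0.2 rad).
It fails at once if the cell is gripped or struck: more than 20 N between fingers and cell (contact force between the fingers and cell above 20 N).
It fails at once if the start key is pressed while the cell is off the mark (value of joint stirrer_a_start above 0.002 m and horizontal distance between cell_mid and stirrer_a_mark above 0.009 m).
It fails at once if another key is pressed (value of joint any of stirrer_a_slower, stirrer_a_faster, stirrer_b_start, stirrer_b_slower, stirrer_b_faster above 0.002 m).
It fails at once if a bystander is moved more than 20 mm (distance of any of vial_mid, dish, stirbar, tweezers, bottle, washbottle from where it was at the start of the episode above 0.02 m).
It also fails if it takes over 51 s, if anything falls off the work surface, if the arm or the gripper's body presses on something with over 40 N, if the wrist force passes 120 N, or if a joint passes its speed limit or range.

## Working session

There is one attempt and no reset: what is moved stays moved. The work goes in short steps, Python scripts to look and compute and a shell command to move; the robot and the scene stay as the last step left them, time stands still between calls to the robot, and variables do not carry over. Pictures are saved under pics/ and viewed, and the job is handed in when it is done.

```bash
mkdir -p pics; ls; python3 - <<'E'
from workcell import arm
import cv2,pickle
o=arm.get_obs()
print({k:o[k] for k in('t','eef_pos','ee_rot','ft_force','opening')})
for n in('top','scene'):
    f=arm.grab_frame(n); cv2.imwrite(f'pics/{n}0.png',f['pixels']); pickle.dump(f,open(f'{n}0.pkl','wb'))
E
```

```text
pics
{'t': 0.0, 'eef_pos': array([ 0.22571472, -0.55550202,  0.20110875]), 'ee_rot': array([-2.60528783e+00,  1.75379969e+00,  1.49779639e-03]), 'ft_force': array([-0.38395326, -0.43841985,  1.6227128 ]), 'opening': 0.08544672706374187}
```

View pics/top0.png

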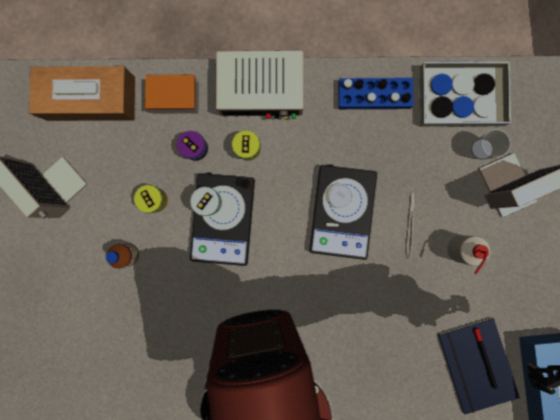

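View pics/scene0.png

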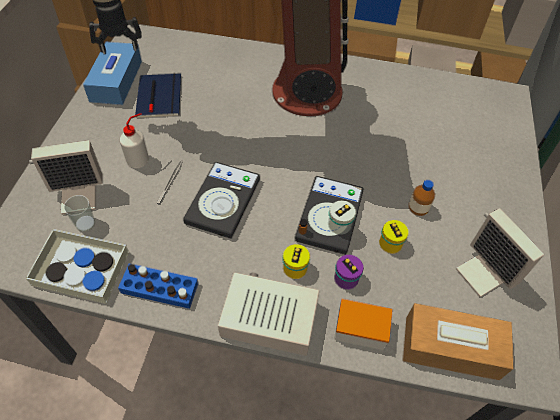

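Stirrer A, with the white-capped cell, is centred near (222,218) in the top view and stirrer B near (345,212). In the scene view A is near (330,213). I'll enlarge both.

```bash
cat > h.py <<'E'
import cv2,numpy as np,pickle
def load(n): return pickle.load(open(n+'.pkl','rb'))
def ray(f,uv,z):
    R=cv2.Rodrigues(np.array(f['rvec'],float))[0];t=np.array(f['tvec'],float).ravel()
    K=np.array(f['K'],float);D=np.array(f['dist'],float)
    p=cv2.undistortPoints(np.array(uv,float).reshape(-1,1,2),K,D,criteria=(3,50,1e-10)).reshape(-1,2) if 0 else cv2.undistortPoints(np.array(uv,float).reshape(-1,1,2),K,D).reshape(-1,2)
    d=np.c_[p,np.ones(len(p))]@R; c=-R.T@t
    return c+d*((z-c[2])/d[:,2])[:,None]
def proj(f,P):
    return cv2.projectPoints(np.array(P,float).reshape(-1,1,3),np.array(f['rvec'],float),np.array(f['tvec'],float),np.array(f['K'],float),np.array(f['dist'],float))[0].reshape(-1,2)
def crop(f,x0,y0,w,h,s,out):
    cv2.imwrite(out,cv2.resize(f['pixels'][y0:y0+h,x0:x0+w],None,fx=s,fy=s,interpolation=cv2.INTER_CUBIC))
E
python3 - <<'E'
from h import *
crop(load('top0'),170,160,100,110,5.4,'pics/ct.png')
crop(load('scene0'),280,165,100,95,6,'pics/cs.png')
for n in('top0','scene0'):
    f=load(n);R=cv2.Rodrigues(f['rvec'])[0];print(n,-R.T@f['tvec'].ravel(),f['K'][0,0],f['dist'])
E
```

```text
top0 [ 0.50017416 -0.0267147   1.22130777] 462.76296088932736 [-0.0019998  0.         0.         0.         0.       ]
scene0 [1.37888852 0.1625487  1.20284173] 508.8957250470378 [-0.09813471  0.          0.          0.          0.        ]
```

View pics/ct.png

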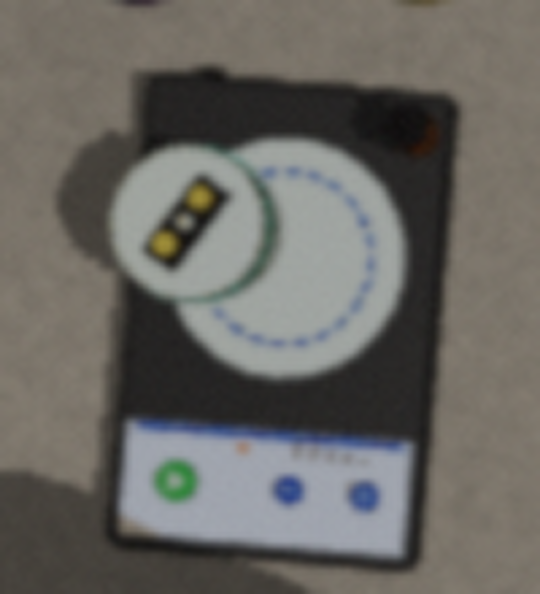

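View pics/cs.png

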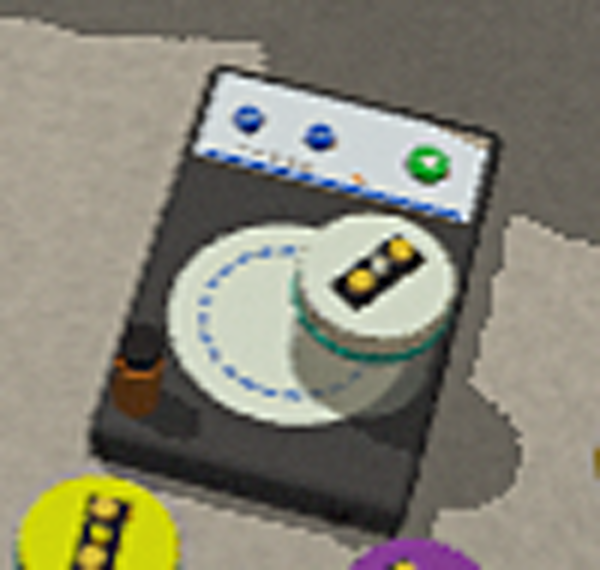

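Top crop, in crop pixels: green key (176,481), minus key (289,490), plus key (364,496), plate centre about (288,258), cap centre (190,223). In the scene crop: keys (428,163), (320,136), (248,118), cap centre about (378,275).

```bash
python3 - <<'E'
from h import *
from scipy.optimize import least_squares
def c2f(p,x0,y0,s): p=np.array(p,float); return (p+.5)/s-.5+[x0,y0]
loc=np.array([[-80,42,37],[-80,-12,37],[-80,-48,37],[115,75,32],[115,-75,32],[-115,-75,32],[-115,75,32]])/1000
T,S=load('top0'),load('scene0')
ob={'t':(T,c2f([(176,481),(289,490),(364,496),(142,75),(457,100),(412,565),(110,545)],170,160,5.4)),
    's':(S,c2f([(428,163),(320,136),(248,118),(398,535),(92,445),(212,68),(497,135)],280,165,6))}
def W(p):
    c,s=np.cos(p[2]),np.sin(p[2]); return np.c_[p[0]+c*loc[:,0]-s*loc[:,1],p[1]+s*loc[:,0]+c*loc[:,1],loc[:,2]]
def fit(ks,sel):
    return least_squares(lambda p:np.concatenate([(proj(ob[k][0],W(p))-ob[k][1])[sel].ravel() for k in ks]),[.5,.13,0],loss='soft_l1')
for ks in('t','s','ts'):
  for sel in([0,1,2],[0,1,2,3,4,5,6]):
    r=fit(ks,sel);p=r.x;c,s=np.cos(p[2]),np.sin(p[2]);print(ks,len(sel),p.round(4),'mark',(p[0]+c*.03,p[1]+s*.03),'rms px',np.sqrt(np.mean(r.fun**2)))
print('plate top',ray(T,c2f([(288,258)],170,160,5.4),.032))
print('keys top',ray(T,ob['t'][1][:3],.037)); print('keys sc',ray(S,ob['s'][1][:3],.037))
print('cap top',ray(T,c2f([(190,223)],170,160,5.4),.100),'edges',ray(T,c2f([(110,223),(270,223)],170,160,5.4),.1))
print('cap sc',ray(S,c2f([(378,275)],280,165,6),.1))
print('vial sc base',ray(S,c2f([(137,408)],280,165,6),.032),'black cap top',ray(S,c2f([(143,333)],280,165,6),.079))
E
```

```text
t 3 [ 0.5152  0.1569 -0.076 ] mark (np.float64(0.5450671147844289), np.float64(0.15459698678988026)) rms px 0.03837336874263293
t 7 [ 0.5151  0.1568 -0.0757] mark (np.float64(0.5449674358055502), np.float64(0.15454561594310812)) rms px 0.8085804075151818
s 3 [ 0.5159  0.159  -0.0794] mark (np.float64(0.5457659735104264), np.float64(0.15658473121456357)) rms px 0.029015870400098228
s 7 [ 0.5195  0.1594 -0.0713] mark (np.float64(0.5494518803476968), np.float64(0.15725972292140075)) rms px 1.1019231935345075
ts 3 [ 0.5154  0.1578 -0.0774] mark (np.float64(0.5452890358085134), np.float64(0.15547741474396698)) rms px 0.31549070049834277
ts 7 [ 0.5163  0.1576 -0.0769] mark (np.float64(0.5462290805402799), np.float64(0.15528294243292393)) rms px 1.168184147525169
plate top [[0.54464728 0.15296822 0.032     ]]
keys top [[0.43856366 0.20470796 0.037     ]
 [0.43447313 0.15091916 0.037     ]
 [0.43175023 0.11528638 0.037     ]]
keys sc [[0.43945365 0.20725056 0.037     ]
 [0.43517267 0.15344653 0.037     ]
 [0.43227691 0.11729465 0.037     ]]
cap top [[0.55785483 0.18714752 0.1       ]] edges [[0.55782797 0.22339652 0.1       ]
 [0.55788169 0.15094995 0.1       ]]
cap sc [[0.55854262 0.19112657 0.1       ]]
vial sc base [[0.60820286 0.09526681 0.032     ]] black cap top [[0.59908728 0.09317167 0.079     ]]
```

```bash
python3 - <<'E'
from h import *
T=load('top0');S=load('scene0')
print('yel,pur,yel2 caps z.068',ray(T,[(148,198),(191,145),(246,144)],.068).round(3))
print('wash',ray(T,[(475,250)],.15).round(3),'bottle',ray(T,[(119,257)],.11).round(3))
# depth heights of tall stuff
f=S;R=cv2.Rodrigues(f['rvec'])[0];t=f['tvec'].ravel()
for n,(u,v) in dict(yel=(397,228),pur=(349,265),box=(273,300),cap=(343,213)).items():
    z=f['range_z'][v,u];p=cv2.undistortPoints(np.array([[[u,v]]],float),f['K'],f['dist']).ravel();print(n,(R.T@(np.r_[p,1]*z-t)).round(3))
E
python3 -m pendant '[{"dp":[0,0,5],"twist":[0,0,0]},{"dp":[2,5,0],"twist":[0,0,0.1]},{"dp":[2,5,0],"twist":[0,0,0.1]},{"dp":[2,5,0],"twist":[0,0,0.1]},{"dp":[2,5,0],"twist":[0,0,0.1]},{"dp":[2,5,0],"twist":[0,0,0.1]},{"dp":[2,5,0],"twist":[0,0,0.1]},{"dp":[2,5,0],"twist":[0,0,0.1]}]' 0 20
```

```text
yel,pur,yel2 caps z.068 [[0.567 0.337 0.068]
 [0.701 0.229 0.068]
 [0.703 0.091 0.068]]
wash [[ 0.443 -0.444  0.15 ]] bottle [[0.422 0.392 0.11 ]]
yel [0.568 0.343 0.08 ]
pur [0.706 0.232 0.074]
box [0.845 0.064 0.075]
cap [0.567 0.193 0.1  ]
t: 1.1
eef_pos: [0.3661, -0.2043, 0.2517]
ee_rot: [-3.051, 0.75, -0.0]
ft_force: [0.7, 0.1, -0.2]
opening: 0.0427
```

```bash

python3 -m pendant '[{"dp":[2.4,5,0],"twist":[0,0,0.06]},{"dp":[2.4,5,0],"twist":[0,0,0.06]},{"dp":[2.4,5,0],"twist":[0,0,0]},{"dp":[2.4,5,0],"twist":[0,0,0]},{"dp":[2.4,5,0],"twist":[0,0,0]},{"dp":[2.4,5,0],"twist":[0,0,0]},{"dp":[2.4,5,0],"twist":[-0.093,0.036,0]},{"dp":[2.4,5,0],"twist":[-0.093,0.036,0]}]'
python3 -m pendant '[{"dp":[2.2,5.6,0],"twist":[0,0,0]},{"dp":[0,0,-3],"twist":[0,0,0]},{"dp":[0,0,-3],"twist":[0,0,0]},{"dp":[0,0,-3],"twist":[0,0,0]},{"dp":[0,0,0],"twist":[0,0,0]},{"dp":[0,0,0],"twist":[0,0,0]}]'
cat > look.py <<'E'
import sys
from h import *
from workcell import arm
k=sys.argv[1]
for n in('top','scene'):
    f=arm.grab_frame(n); pickle.dump(f,open(f'{n}{k}.pkl','wb'))
a=load('top'+k)['pixels'][160:270,160:275];b=load('scene'+k)['pixels'][150:260,275:390]
cv2.imwrite(f'pics/l{k}.png',np.hstack([cv2.resize(x,None,fx=3.45,fy=3.45,interpolation=cv2.INTER_CUBIC) for x in(a,b)]))
o=arm.get_obs();R=cv2.Rodrigues(o['ee_rot'])[0];print(o['t'],o['eef_pos'].round(4),'x',R[:,0].round(3),'z',R[:,2].round(3),o['ft_force'].round(2),o['opening'],o['q'].round(2))
E
python3 look.py 1
```

```text
t: 2.1
eef_pos: [0.5556, 0.189, 0.2527]
ee_rot: [2.906, -0.536, -0.052]
ft_force: [0.7, -0.3, 0.7]
opening: 0.0427
t: 2.85
eef_pos: [0.5773, 0.2431, 0.1639]
ee_rot: [2.909, -0.538, -0.052]
ft_force: [0.0, 0.1, 0.2]
opening: 0.0427
2.95 [0.5779 0.2433 0.1645] x [ 0.934 -0.358 -0.   ] z [-0.066 -0.172 -0.983] [-0.24  0.59  0.29] 0.04240758312175961 [ 0.27  0.37  0.32  1.63 -0.15  2.21]
```

View pics/l1.png

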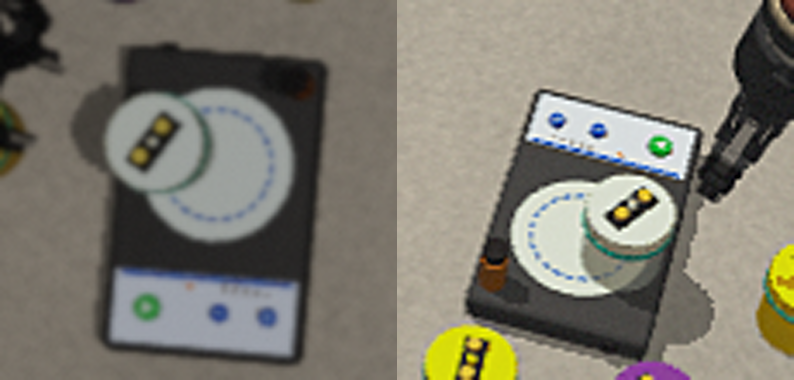

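```bash
python3 - <<'E'
from h import *
p=[.578,.243,.164]
print((proj(load('top1'),p)-[160,160])*3.45,(proj(load('scene1'),p)-[275,150])*3.45+[397,0])
f=load('top1');cv2.imwrite('pics/t1.png',f['pixels'])
E
```

```text
[[ 53.20342515 105.91065986]] [[707.00901101 191.86449413]]
```

View pics/t1.png

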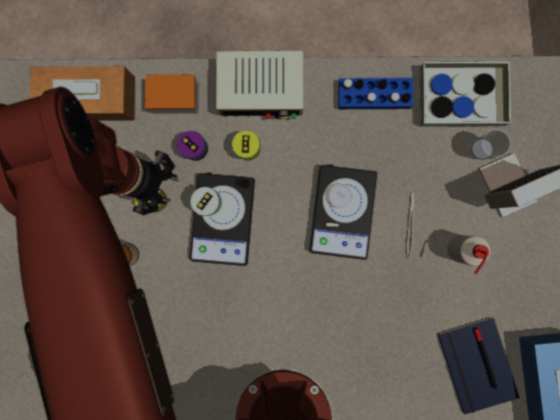

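```bash

python3 -m pendant '[{"dp":[0,0,-3],"twist":[0,0,0]},{"dp":[0,0,-3],"twist":[0,0,0]},{"dp":[0,0,-3],"twist":[0,0,0]},{"dp":[0,0,-2],"twist":[0,0,0]},{"dp":[0,0,-0.8],"twist":[0,0,0]},{"dp":[0,0,0],"twist":[0,0,0]}]'
python3 look.py 2
```

```text
t: 3.7
eef_pos: [0.5773, 0.2432, 0.0451]
ee_rot: [2.909, -0.537, -0.053]
ft_force: [1.1, -0.2, 1.5]
opening: 0.0432
3.8 [0.5778 0.2434 0.046 ] x [ 0.934 -0.357 -0.001] z [-0.067 -0.172 -0.983] [ 0.06 -0.15  0.65] 0.04264236973811802 [ 0.27  0.4   0.14  1.42 -0.15  2.21]
```

View pics/l2.png

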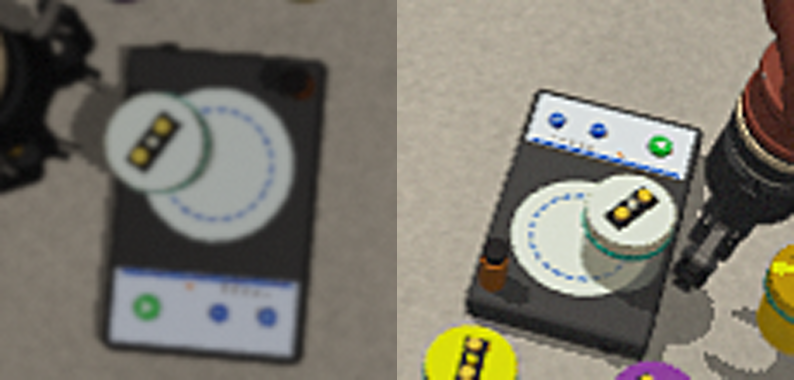

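The cell has not moved (cap at crop pixel (158,142)). The fingers are down beside it, clear of both the deck and the yellow jar. Starting the push.

```bash

python3 -m pendant '[{"dp":[-0.14,-0.37,0],"twist":[0,0,0]},{"dp":[-0.14,-0.37,0],"twist":[0,0,0]},{"dp":[-0.11,-0.28,0],"twist":[0,0,0]},{"dp":[-0.11,-0.28,0],"twist":[0,0,0]},{"dp":[-0.11,-0.28,0],"twist":[0,0,0]},{"dp":[-0.11,-0.28,0],"twist":[0,0,0]},{"dp":[-0.11,-0.28,0],"twist":[0,0,0]},{"dp":[-0.11,-0.28,0],"twist":[0,0,0]}]'
python3 look.py 3
```

```text
t: 4.8
eef_pos: [0.5678, 0.2189, 0.0447]
ee_rot: [2.909, -0.537, -0.053]
ft_force: [1.6, 1.2, 0.5]
opening: 0.0429
4.9 [0.5677 0.2187 0.0447] x [ 0.934 -0.358 -0.002] z [-0.068 -0.172 -0.983] [ 0.82  0.17 -0.46] 0.04267591664009029 [ 0.24  0.34  0.06  1.41 -0.15  2.18]
```

View pics/l3.png

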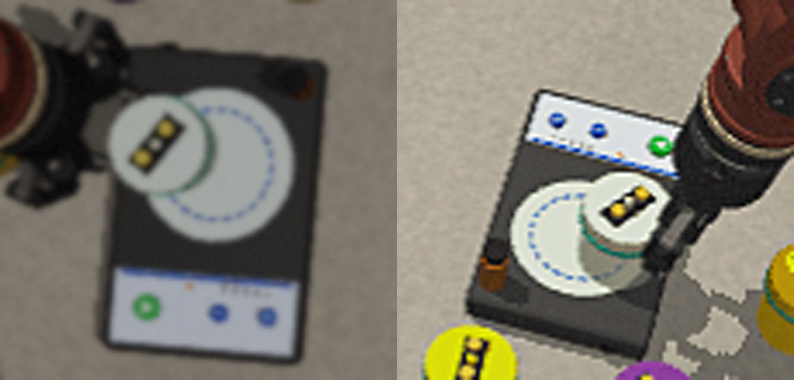

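The cell has begun to move: the cap centre went from (158,142) to (161,145). Continuing.

```bash

python3 -m pendant '[{"dp":[-0.1,-0.28,0],"twist":[0,0,0]},{"dp":[-0.1,-0.28,0],"twist":[0,0,0]},{"dp":[-0.1,-0.28,0],"twist":[0,0,0]},{"dp":[-0.1,-0.28,0],"twist":[0,0,0]},{"dp":[-0.1,-0.28,0],"twist":[0,0,0]},{"dp":[-0.1,-0.28,0],"twist":[0,0,0]},{"dp":[-0.1,-0.28,0],"twist":[0,0,0]},{"dp":[-0.1,-0.28,0],"twist":[0,0,0]}]'
python3 look.py 4; python3 - <<'E'
from h import *
crop(load('top4'),170,160,100,110,5.4,'pics/ct4.png')
crop(load('scene4'),280,165,100,95,6,'pics/cs4.png')
E
```

```text
t: 5.9
eef_pos: [0.5596, 0.1964, 0.0446]
ee_rot: [2.909, -0.537, -0.053]
ft_force: [-0.2, 2.2, -0.2]
opening: 0.0426
6.0 [0.5596 0.1962 0.0446] x [ 0.934 -0.358 -0.002] z [-0.068 -0.173 -0.983] [-0.06  0.69  0.12] 0.04277713168423052 [ 0.21  0.29  0.    1.39 -0.16  2.15]
```

View pics/ct4.png

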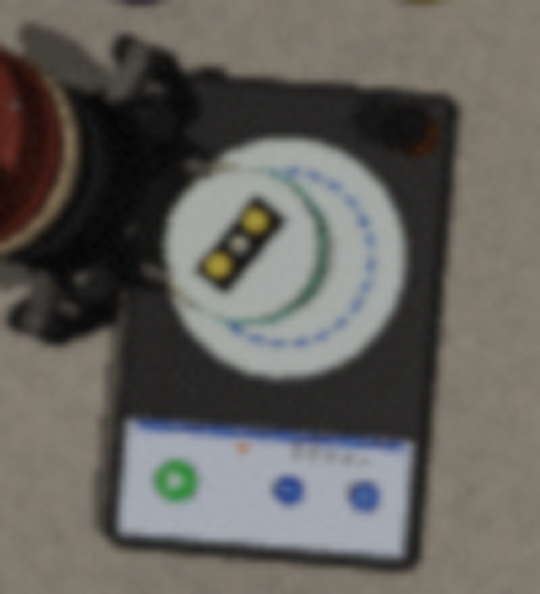

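View pics/cs4.png

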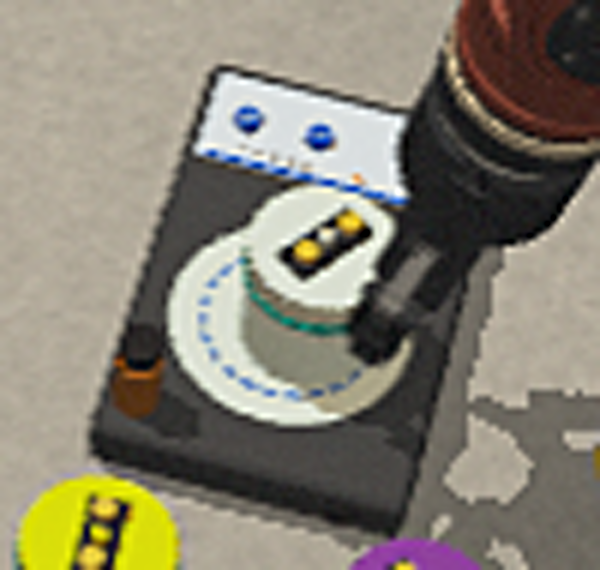

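Label centre in the top crop moved from (186,222) to (240,244), so the cap centre is about (244,245).

```bash
python3 - <<'E'
from h import *
T=load('top4');S=load('scene4')
c=lambda p,x,y,s:(np.array(p,float)+.5)/s-.5+[x,y]
print(ray(T,c([(244,245)],170,160,5.4),.1), 'sc',ray(S,c([(378,275),(328,246)],280,165,6),.1))
print('target cap px',(proj(T,[.545,.1545,.1])-[169.5,159.5])*5.4-.5,(proj(S,[.5458,.1566,.1])-[279.5,164.5])*6-.5)
# plate as ellipse in top via threshold
im=T['pixels'][160:250,170:260];
E
```

```text
[[0.54794603 0.16262676 0.1       ]] sc [[0.55854262 0.19112657 0.1       ]
 [0.54779143 0.16688221 0.1       ]]
target cap px [[261.92335709 251.54999713]] [[306.10734441 238.27437904]]
```

```bash

python3 -m pendant '[{"dp":[-0.08,-0.24,0],"twist":[0,0,0]},{"dp":[-0.08,-0.24,0],"twist":[0,0,0]},{"dp":[-0.08,-0.24,0],"twist":[0,0,0]},{"dp":[-0.06,-0.16,0],"twist":[0,0,0]},{"dp":[0,0,0],"twist":[0,0,0]},{"dp":[0,0,0],"twist":[0,0,0]}]'
python3 look.py 5; python3 - <<'E'
from h import *
crop(load('top5'),170,160,100,110,5.4,'pics/ct5.png')
crop(load('scene5'),280,165,100,95,6,'pics/cs5.png')
E
```

```text
t: 6.75
eef_pos: [0.5567, 0.1876, 0.0446]
ee_rot: [2.909, -0.537, -0.053]
ft_force: [0.1, -0.0, 0.1]
opening: 0.0426
6.85 [0.5566 0.1877 0.0446] x [ 0.934 -0.357 -0.002] z [-0.068 -0.173 -0.983] [ 0.26  0.31 -0.41] 0.04248144824030219 [ 0.19  0.27 -0.02  1.39 -0.16  2.14]
```

View pics/ct5.png

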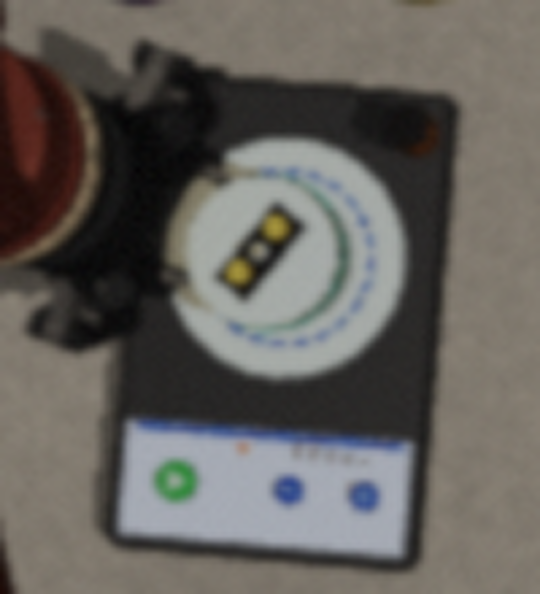

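View pics/cs5.png

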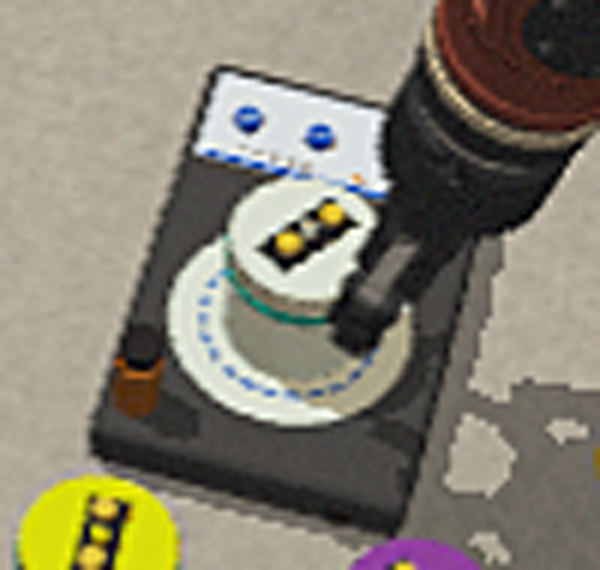

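Label centre is now at (260,251), so the cap is at about (264,252) against a target of (262,251.5). The scene view agrees. Backing off.

```bash

python3 -m pendant '[{"dp":[0.1,0.27,0],"twist":[0,0,0]},{"dp":[0.2,0.55,0],"twist":[0,0,0]},{"dp":[0.5,1.4,0],"twist":[0,0,0]},{"dp":[0.7,1.9,0],"twist":[0,0,0]},{"dp":[0.7,1.9,0],"twist":[0,0,0]},{"dp":[0,0,3],"twist":[0,0,0]},{"dp":[0,0,5],"twist":[0,0,0]},{"dp":[0,0,5],"twist":[0,0,0]}]'
python3 -m pendant '[{"dp":[-2.4,0,0],"twist":[0.093,-0.036,0]},{"dp":[-4,-1,0],"twist":[0.093,-0.036,0]},{"dp":[-4,-2,0],"twist":[0,0,0]},{"dp":[-3,-1,0],"twist":[0,0,0]},{"dp":[0,0,0],"twist":[0,0,0]},{"dp":[0,0,0],"twist":[0,0,0]}]' 1
python3 look.py 6;  python3 - <<'E'
from h import *
crop(load('top6'),170,160,100,110,5.4,'pics/ct6.png')
crop(load('scene6'),280,165,100,95,6,'pics/cs6.png')
E
```

```text
t: 7.85
eef_pos: [0.5784, 0.2483, 0.1757]
ee_rot: [2.909, -0.537, -0.054]
ft_force: [1.3, -0.1, 0.7]
opening: 0.0426
t: 8.6
eef_pos: [0.4503, 0.2092, 0.1756]
ee_rot: [-3.088, 0.57, 0.001]
ft_force: [0.4, -0.7, -0.6]
opening: -0.0001
8.7 [0.4503 0.2092 0.1753] x [ 0.934 -0.357 -0.002] z [-0.001  0.001 -1.   ] [ 0.52 -0.2  -0.04] -0.00038148131935942744 [ 0.17 -0.22 -0.26  1.53  0.    2.11]
```

View pics/ct6.png

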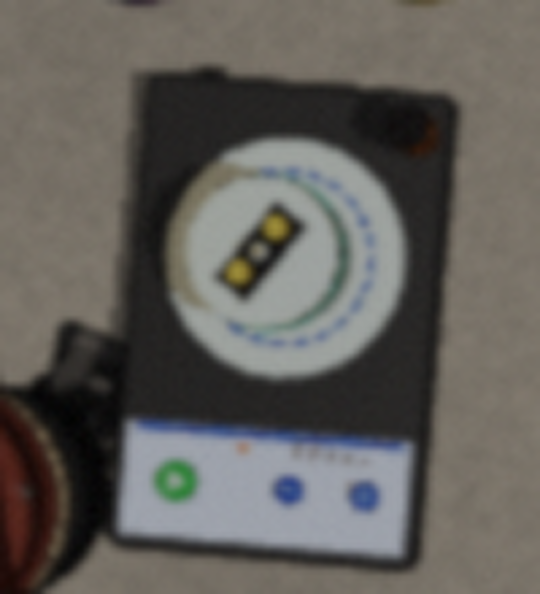

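View pics/cs6.png

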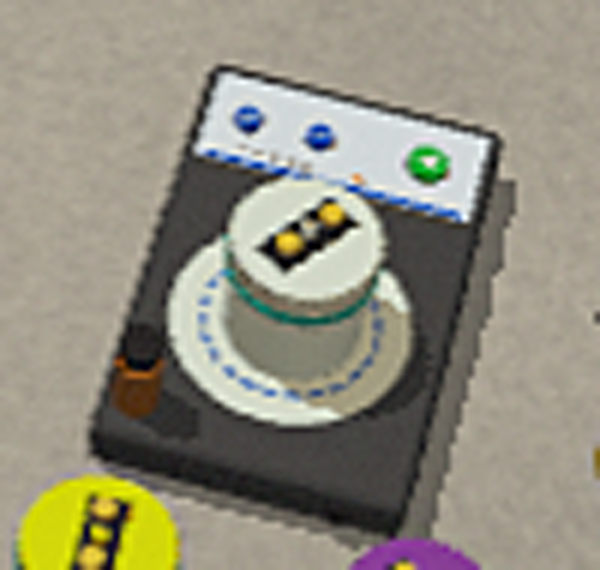

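In both views the cell sits concentric in the ring: scene cap centre is about (306.5,239) against a target of (306,238). Now moving over the green key at (0.439, 0.206).

```bash

python3 -m pendant '[{"dp":[-1.1,-0.35,0],"twist":[0,0,0]},{"dp":[0,0,-4],"twist":[0,0,0]},{"dp":[0,0,-4],"twist":[0,0,0]},{"dp":[0,0,-3],"twist":[0,0,0]},{"dp":[0,0,-1],"twist":[0,0,0]},{"dp":[0,0,-0.7],"twist":[0,0,0]},{"dp":[0,0,0],"twist":[0,0,0]},{"dp":[0,0,0],"twist":[0,0,0]}]'
python3 look.py 7
```

```text
t: 9.7
eef_pos: [0.4393, 0.2056, 0.0494]
ee_rot: [-3.088, 0.57, 0.0]
ft_force: [0.4, -0.4, 0.7]
opening: 0.0002
9.8 [0.4392 0.2055 0.0491] x [ 0.934 -0.357 -0.001] z [-0.     0.002 -1.   ] [-0.38  0.04  0.38] -7.300155362282651e-05 [ 0.17 -0.23 -0.5   1.3   0.    2.1 ]
```

View pics/l7.png

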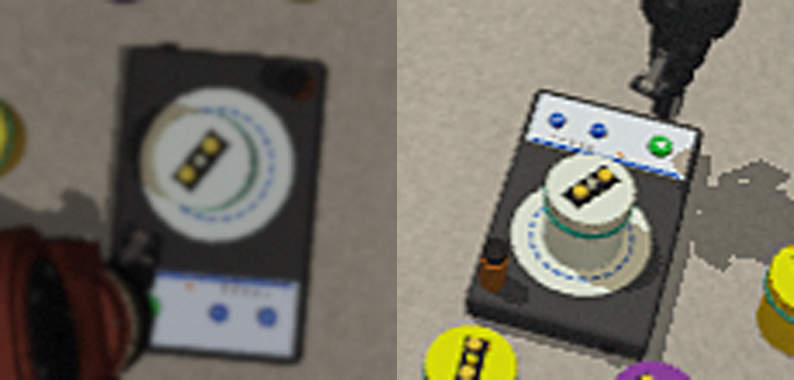

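```bash
python3 - <<'E'
from h import *
f=load('scene7')
for p in([.4392,.2055,.0491],[.4392,.2055,.037]): print((proj(f,p)-[299.5,144.5])*10-.5)
crop(f,300,145,70,60,10,'pics/k7.png')
E
```

```text
[[513.68840269 444.60952151]]
[[507.83553483 470.22635039]]
```

View pics/k7.png

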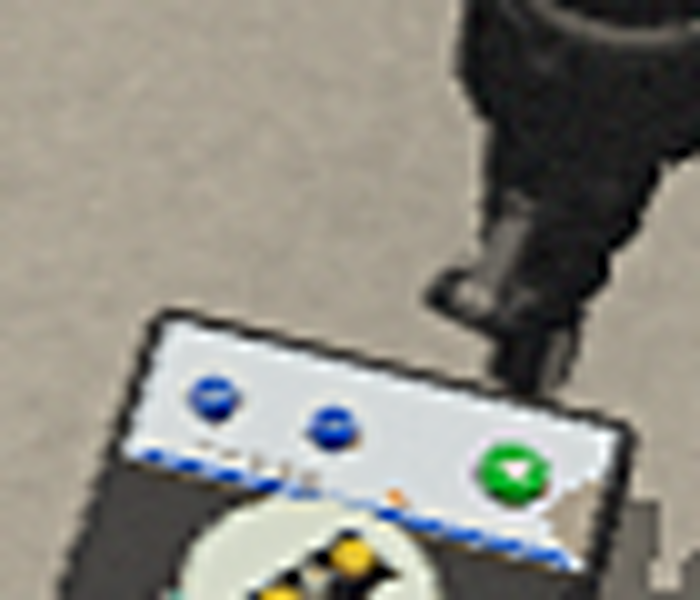

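The visible fingertip at (525,390) is about 50 px above the projected TCP at (514,445). I'll check the depth before pressing.

```bash
python3 - <<'E'
from h import *
for n in('scene7','top7'):
  f=load(n);R=cv2.Rodrigues(f['rvec'])[0];t=f['tvec'].ravel();K=f['K']
  v,u=np.mgrid[0:420,0:560];uv=np.stack([u,v],-1).reshape(-1,1,2).astype(float)
  p=cv2.undistortPoints(uv,K,f['dist']).reshape(-1,2);z=f['range_z'].reshape(-1)
  W=((np.c_[p,np.ones(len(p))]*z[:,None])-t)@R
  W=W.reshape(420,560,3)
  if n[0]=='s':
    for y in(155,160,165,170,174,178,180,182,184,186,188,190,192): print(y,[tuple((W[y,x]*1000).round().astype(int)) for x in(345,349,352,355)])
  m=(f['range_z']>0)&(abs(W[...,0]-.44)<.06)&(abs(W[...,1]-.206)<.06)&(W[...,2]>.042)&(W[...,2]<.15)
  P=W[m];i=np.argsort(P[:,2])[:12];print(n,len(P),(P[i]*1000).round())
f=load('top7');print(proj(f,[.4392,.2055,.0491]))
E
```

```text
155 [(np.int64(269), np.int64(171), np.int64(3)), (np.int64(470), np.int64(180), np.int64(222)), (np.int64(470), np.int64(187), np.int64(225)), (np.int64(476), np.int64(195), np.int64(233))]
160 [(np.int64(292), np.int64(174), np.int64(5)), (np.int64(466), np.int64(183), np.int64(200)), (np.int64(475), np.int64(190), np.int64(211)), (np.int64(475), np.int64(198), np.int64(213))]
165 [(np.int64(308), np.int64(177), np.int64(-1)), (np.int64(473), np.int64(185), np.int64(188)), (np.int64(475), np.int64(193), np.int64(192)), (np.int64(480), np.int64(200), np.int64(200))]
170 [(np.int64(327), np.int64(180), np.int64(-2)), (np.int64(484), np.int64(187), np.int64(181)), (np.int64(452), np.int64(196), np.int64(146)), (np.int64(471), np.int64(203), np.int64(170))]
174 [(np.int64(494), np.int64(179), np.int64(174)), (np.int64(489), np.int64(190), np.int64(170)), (np.int64(484), np.int64(197), np.int64(167)), (np.int64(456), np.int64(207), np.int64(136))]
178 [(np.int64(365), np.int64(184), np.int64(5)), (np.int64(504), np.int64(191), np.int64(172)), (np.int64(484), np.int64(200), np.int64(150)
[... 1157 characters left out ...]
p.int64(218), np.int64(32))]
192 [(np.int64(441), np.int64(191), np.int64(33)), (np.int64(442), np.int64(202), np.int64(38)), (np.int64(442), np.int64(210), np.int64(40)), (np.int64(436), np.int64(219), np.int64(34))]
scene7 101 [[435. 156.  44.]
 [442. 210.  44.]
 [440. 156.  45.]
 [447. 211.  79.]
 [442. 193.  81.]
 [439. 192.  82.]
 [446. 210.  82.]
 [450. 205.  86.]
 [446. 210.  86.]
 [450. 199.  88.]
 [450. 213.  88.]
 [448. 213.  89.]]
top7 26 [[436. 155.  43.]
 [464. 183. 129.]
 [459. 183. 129.]
 [461. 182. 131.]
 [466. 189. 133.]
 [459. 184. 133.]
 [471. 179. 134.]
 [459. 189. 134.]
 [457. 184. 135.]
 [464. 188. 136.]
 [462. 188. 136.]
 [457. 186. 137.]]
[[200.94516122 248.66022332]]
```

```bash
cat >> h.py <<'E'
def cloud(f):
    R=cv2.Rodrigues(f['rvec'])[0];t=f['tvec'].ravel()
    v,u=np.mgrid[0:420,0:560];uv=np.stack([u,v],-1).reshape(-1,1,2).astype(float)
    p=cv2.undistortPoints(uv,f['K'],f['dist']).reshape(-1,2);z=f['range_z'].reshape(-1)
    return (((np.c_[p,np.ones(len(p))]*z[:,None])-t)@R).reshape(420,560,3)
E
python3 - <<'E'
from h import *
for k,tcp in(('1',[.5779,.2433,.1645]),('2',[.5778,.2434,.046]),('5',[.5566,.1877,.0446]),('6',[.4503,.2092,.1753]),('7',[.4392,.2055,.0491])):
  f=load('scene'+k);f0=load('scene0');W=cloud(f)
  d=abs(f['range_z']-f0['range_z'])>.03
  m=d&(np.linalg.norm(W[...,:2]-tcp[:2],axis=2)<.05)&(W[...,2]>.02)&(W[...,2]<tcp[2]+.06)
  P=W[m];i=np.argsort(P[:,2])[:8];vu=np.argwhere(m)[i]
  print(k,tcp,'proj',proj(f,tcp).round(1));print(np.c_[(P[i]*1000).round(),vu[:,::-1]])
E
```

```text
1 [0.5779, 0.2433, 0.1645] proj [[365.  205.5]]
[[576. 219.  41. 349. 230.]
 [557. 208. 100. 349. 211.]
 [550. 207. 100. 349. 209.]
 [610. 246. 198. 367. 208.]
 [610. 249. 198. 368. 208.]
 [608. 246. 200. 367. 207.]
 [603. 230. 200. 361. 204.]
 [614. 244. 203. 366. 208.]]
2 [0.5778, 0.2434, 0.046] proj [[357.9 231.1]]
[[574. 219.  38. 349. 230.]
 [609. 245.  79. 359. 234.]
 [610. 248.  80. 360. 234.]
 [610. 237.  82. 356. 233.]
 [605. 231.  82. 354. 231.]
 [602. 233.  83. 355. 230.]
 [604. 230.  85. 354. 230.]
 [611. 233.  87. 355. 232.]]
5 [0.5566, 0.1877, 0.0446] proj [[338.9 221.3]]
[[566. 211.  27. 346. 229.]
 [576. 196.  27. 340. 231.]
 [545. 211.  28. 347. 223.]
 [554. 218.  28. 349. 226.]
 [569. 183.  28. 336. 228.]
 [527. 214.  28. 349. 218.]
 [530. 218.  28. 350. 219.]
 [560. 210.  28. 346. 227.]]
6 [0.4503, 0.2092, 0.1753] proj [[358.4 163.4]]
[[499. 205.  26. 347. 210.]
 [492. 198.  29. 345. 207.]
 [472. 189.  29. 343. 201.]
 [495. 219.  29. 352. 209.]
 [496. 213.  29. 350. 209.]
 [493. 195.  29. 344. 207.]
 [486. 212.  29. 350. 206.]
 [498. 222.  29. 353. 210.]]
7 [0.4392, 0.2055, 0.0491] proj [[350.9 189. ]]
[[486. 206.  28. 348. 206.]
 [485. 197.  29. 345. 205.]
 [477. 199.  29. 346. 203.]
 [475. 193.  29. 344. 202.]
 [470. 198.  30. 346. 201.]
 [478. 196.  30. 345. 203.]
 [483. 194.  30. 344. 204.]
 [488. 203.  30. 347. 206.]]
```

The depth images consistently put the fingertips about 28 mm higher than the reported TCP, both open and shut. I'll descend in small steps and use the force reading to find the key, which works whichever is right.

```bash

python3 -m pendant '[{"dp":[0,0,-0.3],"twist":[0,0,0]},{"dp":[0,0,-0.3],"twist":[0,0,0]},{"dp":[0,0,-0.3],"twist":[0,0,0]},{"dp":[0,0,-0.2],"twist":[0,0,0]},{"dp":[0,0,0],"twist":[0,0,0]}]'
python3 -m pendant '[{"dp":[0,0,-0.2],"twist":[0,0,0]},{"dp":[0,0,0],"twist":[0,0,0]}]'
python3 -m pendant '[{"dp":[0,0,-0.2],"twist":[0,0,0]},{"dp":[0,0,0],"twist":[0,0,0]}]'
```

```text
t: 10.42
eef_pos: [0.4384, 0.2054, 0.0371]
ee_rot: [-3.088, 0.571, 0.003]
ft_force: [-0.8, 0.1, -0.7]
opening: -0.0001
t: 10.68
eef_pos: [0.4385, 0.2054, 0.0352]
ee_rot: [-3.088, 0.571, 0.003]
ft_force: [0.6, 0.3, 0.1]
opening: -0.0001
t: 10.92
eef_pos: [0.4385, 0.2054, 0.0331]
ee_rot: [-3.088, 0.571, 0.003]
ft_force: [0.4, 0.0, -0.4]
opening: 0.0001
```

There's no contact at a reported z of 0.033, so the images are right. Looking again from lower down.

```bash

python3 -m pendant '[{"dp":[0,0,-0.3],"twist":[0,0,0]},{"dp":[0,0,-0.3],"twist":[0,0,0]},{"dp":[0,0,0],"twist":[0,0,0]}]'
python3 look.py 8; python3 - <<'E'
from h import *
f=load('scene8');crop(f,300,145,70,60,10,'pics/k8.png');W=cloud(f)
m=(abs(W[...,0]-.44)<.03)&(abs(W[...,1]-.206)<.03)&(W[...,2]>.045)&(W[...,2]<.09)
P=W[m];i=np.argsort(P[:,2])[:14];print(np.c_[(P[i]*1000).round(),np.argwhere(m)[i][:,::-1]])
E
```

```text
t: 11.3
eef_pos: [0.4383, 0.2054, 0.0269]
ee_rot: [-3.088, 0.571, 0.004]
ft_force: [-0.6, 1.2, -0.6]
opening: -0.0001
11.4 [0.4385 0.2054 0.0272] x [ 0.934 -0.357 -0.002] z [-0.002  0.001 -1.   ] [ 0.16 -0.54 -0.06] -0.0001583949062581322 [ 0.17 -0.21 -0.53  1.26  0.    2.1 ]
[[445. 199.  59. 349. 188.]
 [444. 213.  62. 354. 188.]
 [448. 211.  62. 353. 189.]
 [447. 208.  64. 352. 188.]
 [450. 208.  64. 352. 189.]
 [448. 202.  64. 350. 188.]
 [440. 192.  64. 347. 185.]
 [444. 192.  65. 347. 186.]
 [442. 215.  65. 355. 187.]
 [452. 205.  66. 351. 189.]
 [447. 199.  66. 349. 187.]
 [447. 201.  66. 350. 187.]
 [449. 210.  67. 353. 188.]
 [450. 196.  69. 348. 187.]]
```

View pics/k8.png

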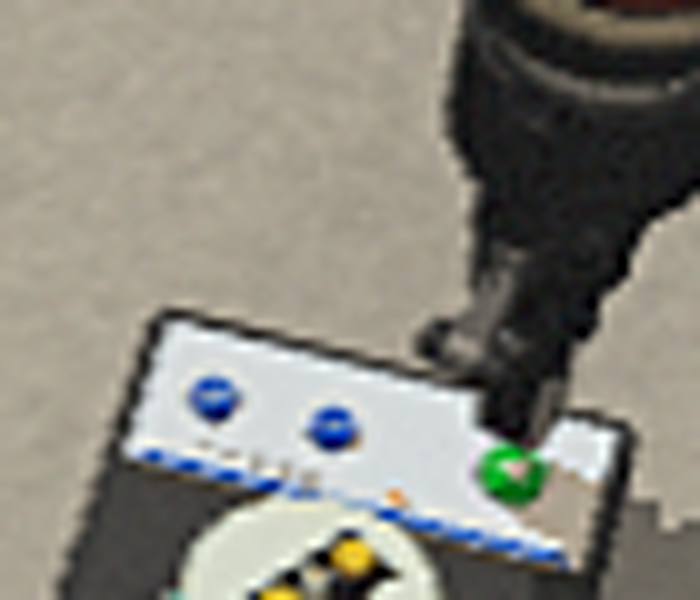

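The tips are still about 23 mm above the key and aligned over it. Continuing down.

```bash

python3 -m pendant '[{"dp":[0,0,-0.4],"twist":[0,0,0]},{"dp":[0,0,-0.4],"twist":[0,0,0]},{"dp":[0,0,-0.4],"twist":[0,0,0]},{"dp":[0,0,-0.2],"twist":[0,0,0]},{"dp":[0,0,0],"twist":[0,0,0]}]'
python3 look.py 9; python3 - <<'E'
from h import *
f=load('scene9');crop(f,300,145,70,60,10,'pics/k9.png')
E
python3 -m pendant '[{"dp":[0,0,-0.2],"twist":[0,0,0]},{"dp":[0,0,0],"twist":[0,0,0]}]'
```

```text
t: 12.02
eef_pos: [0.4384, 0.2054, 0.0131]
ee_rot: [-3.088, 0.571, 0.003]
ft_force: [-0.8, 0.3, 0.9]
opening: -0.0
12.125 [0.4387 0.2055 0.0134] x [ 0.934 -0.357 -0.002] z [-0.001  0.001 -1.   ] [-0.54  0.18 -0.81] -0.0002563838946553959 [ 0.17 -0.2  -0.54  1.23  0.    2.1 ]
t: 12.38
eef_pos: [0.4385, 0.2054, 0.0112]
ee_rot: [-3.088, 0.571, 0.003]
ft_force: [0.4, -0.7, -0.8]
opening: -0.0001
```

View pics/k9.png

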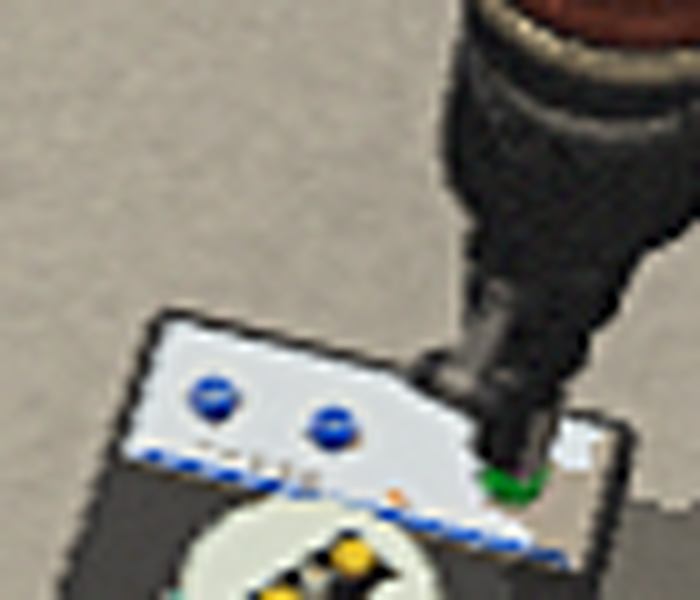

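```bash

for i in 1; do python3 -m pendant '[{"dp":[0,0,-0.15],"twist":[0,0,0]},{"dp":[0,0,0],"twist":[0,0,0]}]'
python3 -m pendant '[{"dp":[0,0,-0.15],"twist":[0,0,0]},{"dp":[0,0,0],"twist":[0,0,0]}]'
python3 -m pendant '[{"dp":[0,0,-0.15],"twist":[0,0,0]},{"dp":[0,0,0],"twist":[0,0,0]}]'; done
```

```text
t: 12.62
eef_pos: [0.4385, 0.2054, 0.0097]
ee_rot: [-3.088, 0.571, 0.003]
ft_force: [0.4, 0.4, -0.8]
opening: -0.0001
t: 12.88
eef_pos: [0.4385, 0.2054, 0.0082]
ee_rot: [-3.088, 0.571, 0.003]
ft_force: [-0.3, 0.5, 0.4]
opening: 0.0003
t: 13.12
eef_pos: [0.4387, 0.2054, 0.0069]
ee_rot: [-3.088, 0.571, 0.003]
ft_force: [-1.3, 0.3, 1.2]
opening: 0.0
```

```bash

python3 -m pendant '[{"dp":[0,0,-0.15],"twist":[0,0,0]},{"dp":[0,0,0],"twist":[0,0,0]}]'
python3 -m pendant '[{"dp":[0,0,-0.1],"twist":[0,0,0]},{"dp":[0,0,0],"twist":[0,0,0]}]'
python3 -m pendant '[{"dp":[0,0,-0.1],"twist":[0,0,0]},{"dp":[0,0,0],"twist":[0,0,0]}]'
```

```text
t: 13.38
eef_pos: [0.4388, 0.2055, 0.0054]
ee_rot: [-3.088, 0.571, 0.002]
ft_force: [-0.6, -0.3, 3.3]
opening: -0.0002
t: 13.62
eef_pos: [0.4387, 0.2055, 0.0044]
ee_rot: [-3.088, 0.571, 0.002]
ft_force: [-1.1, -1.0, 3.6]
opening: -0.0001
t: 13.88
eef_pos: [0.4388, 0.2055, 0.0036]
ee_rot: [-3.088, 0.571, 0.002]
ft_force: [-0.8, -0.7, 6.2]
opening: 0.0
```

```bash

python3 -m pendant '[{"dp":[0,0,-0.1],"twist":[0,0,0]},{"dp":[0,0,0],"twist":[0,0,0]}]'
python3 -m pendant '[{"dp":[0,0,-0.05],"twist":[0,0,0]},{"dp":[0,0,0],"twist":[0,0,0]}]'
```

```text
t: 14.12
eef_pos: [0.4388, 0.2054, 0.0034]
ee_rot: [-3.088, 0.571, 0.002]
ft_force: [-5.0, -0.8, 15.0]
opening: 0.0002
t: 14.38
eef_pos: [0.4389, 0.2055, 0.0033]
ee_rot: [-3.088, 0.57, 0.002]
ft_force: [-7.5, -1.6, 19.8]
opening: -0.0
```

The force rose about 1 N/mm to roughly 5–6 N, then stiffened to 15–20 N, so the key is at its stop. Releasing and retreating.

```bash

python3 -m pendant '[{"dp":[0,0,0.5],"twist":[0,0,0]},{"dp":[0,0,1],"twist":[0,0,0]},{"dp":[0,0,3],"twist":[0,0,0]},{"dp":[0,0,4],"twist":[0,0,0]},{"dp":[0,0,5],"twist":[0,0,0]},{"dp":[-2,3,4],"twist":[0,0,0]},{"dp":[-2,4,2],"twist":[0,0,0]},{"dp":[0,0,0],"twist":[0,0,0]}]'
python3 -m pendant '[{"dp":[0,4,0],"twist":[0,0,0]},{"dp":[0,4,0],"twist":[0,0,0]},{"dp":[0,0,0],"twist":[0,0,0]},{"dp":[0,0,0],"twist":[0,0,0]}]'
python3 look.py 10; python3 - <<'E'
from h import *
cv2.imwrite('pics/t10.png',load('top10')['pixels']);cv2.imwrite('pics/s10.png',load('scene10')['pixels'])
crop(load('scene10'),280,165,100,95,6,'pics/cs10.png')
a,b=load('scene10')['pixels'],load('scene6')['pixels']
print('diff deck',np.abs(a[180:255,290:370].astype(int)-b[180:255,290:370]).mean())
E
```

```text
t: 15.38
eef_pos: [0.3982, 0.2775, 0.1989]
ee_rot: [-3.087, 0.565, -0.001]
ft_force: [0.4, -0.4, -0.1]
opening: 0.0001
t: 15.88
eef_pos: [0.3985, 0.3546, 0.1961]
ee_rot: [3.089, -0.571, -0.004]
ft_force: [-0.4, -0.3, 0.5]
opening: -0.0002
15.975 [0.3988 0.3544 0.1965] x [ 0.934 -0.358 -0.002] z [-0.002  0.001 -1.   ] [-0.99 -0.01 -0.3 ] 0.00010657319135393182 [ 0.48 -0.1  -0.12  1.56  0.    2.42]
diff deck 2.8339444444444446
```

View pics/cs10.png

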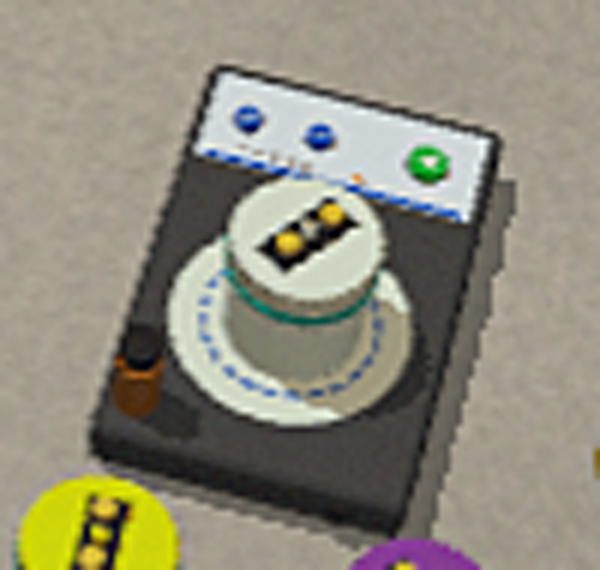

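View pics/t10.png

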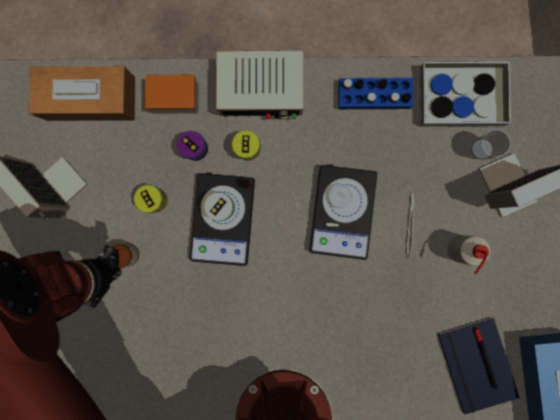

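View pics/s10.png

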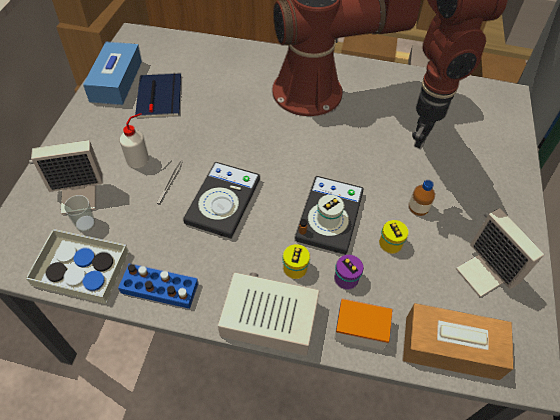

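The cell is still in the ring, the green key is up, and everything else is where it was (bottle at (424,197), vial unchanged). The arm is clear, so I'm handing in.

```bash
python3 -c "
from workcell import arm
print(arm.finish_job())"
```

```text
the job is handed in; nothing more can be done
None
```

I pushed the cell about 36 mm into stirrer A's blue ring with two slightly open, tilted fingertips. After backing off, I pressed that stirrer's green key to its stop with shut fingers and let go. I handed the job in at about 16 s of the 51 s allowed; no verdict was reported.

**Last checks:**
- **Cell:** it stood upright in the ring. In the top view its cap centre was about 2 crop pixels (under 1 mm) from the computed target. The two cameras' estimates of the ring centre differ by about 2 mm, so the true error could be a little larger, but it is well inside 8 mm.
- **Push force:** the wrist force readings during the push, taken at the end of each move, stayed at about 2 N.
- **Key:** force rose about 1 N/mm to roughly 6 N, then climbed to about 20 N at the stop. The last picture shows the key up again.
- **Bystanders:** by eye, nothing else had moved in the last pictures. The gripper was clear of everything.

**One disagreement:** the depth images showed the fingertips about 28 mm higher than the reported TCP. When I lowered the fingers, they met the key about 30 mm below the height the reported TCP implied, which agrees with the images. I therefore pressed the key by images and force. It also means the push met the cell higher than I planned, but the cell did not tip.

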